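# Set two reagent pump shafts to the middle of their end float

## Task

Before the couplings go on, set the shafts of both reagent pumps to the middle of their end float. Do one pump after the other: gently push its red hub in until the shaft bears on the inner stop, then pull it out until it bears on the outer stop, and leave it midway between the two, let go. The stops are easily damaged, so never force them, and leave everything else on the bench where it is.

Things in the scene. Friction and masses are not known exactly. Their poses are not given: they have to be found in the camera images.
- pump_a: One of two like reagent pumps, fixed to the bench: white box 120 x 100 mm, 90 mm high, grey motor at its rear. Origin: centre of the box's underside, on the bench; z up; own -x points out of the front, along the shaft, roughly to the robot. A dark boss (50 mm across) stands 12 mm out of the front; the level shaft comes out of it 60 mm above the bench.
- hub_a (a point): Centre of the red hub on pump_a's shaft: cylinder 30 mm across, 28 mm long, along the pump's x axis, 60 mm up, about 115 mm ahead of the pump's origin; graspable from above, fingers across the shaft. Only slides; drag 2 to 3 N; stays where left. The stops are hidden and lie elsewhere each time, 8 to 18 mm apart: firm, they give under 1 mm at 12 N. 6 to 12 N shows a stop; 20 N damages it.
- pump_b: One of two like reagent pumps, fixed to the bench: white box 120 x 100 mm, 90 mm high, grey motor at its rear. Origin: centre of the box's underside, on the bench; z up; own -x points out of the front, along the shaft, roughly to the robot. A dark boss (50 mm across) stands 12 mm out of the front; the level shaft comes out of it 60 mm above the bench.
- hub_b (a point): Centre of the red hub on pump_b's shaft: cylinder 30 mm across, 28 mm long, along the pump's x axis, 60 mm up, about 115 mm ahead of the pump's origin; graspable from above, fingers across the shaft. Only slides; drag 2 to 3 N; stays where left. The stops are hidden and lie elsewhere each time, 8 to 18 mm apart: firm, they give under 1 mm at 12 N. 6 to 12 N shows a stop; 20 N damages it.
- dropper_1: Bystander, leave alone: yellow dropper bottle, 28 mm across, 73 mm high, standing between the pumps.
- dropper_2: Bystander, leave alone: amber dropper bottle, 28 mm across, 73 mm high, standing at the left.
- wash_bottle: Bystander, leave alone: white round bottle, 64 mm across, 160 mm high, at the right of the bench.
- screwdriver: Bystander, leave alone: screwdriver lying at the front right.
- timer: Bystander, leave alone: flat white timer 75 x 65 x 18 mm lying at the right.
- tube_rack: Bystander, leave alone: steel rack 90 x 160 mm, about 100 mm high with its red-capped tubes, at the left.

How it is judged:
By the outcome, as a careful person would: the job done as asked, in the order asked, and still so for the second after the job is handed in, with the robot touching nothing.
It also fails if it takes over 51 s, if anything falls off the work surface, if the arm or the gripper's body presses on something with over 40 N, if the wrist force passes 120 N, or if a joint passes its speed limit or range.

## Robot

A 7-joint arm with a two-finger parallel gripper is mounted at the origin on the work surface. World frame = base frame: x ahead of the robot, y to its left, z up, the work surface at z = 0. Lengths are in mm, angles in rad, forces in N, time in s.
With the tool pointing down it reaches from about 400 to 900 mm from the base axis. Payload 5.6 kg.
Tool frame: the origin (TCP) lies midway between the tips of the shut fingers; the grasp point (between the pads) lies 19 mm behind it; z points along the fingers, y is the line along which they close (so a half turn about z gives the same grasp; the last joint's range is limited). The gripper opens to 92 mm and grips with 3 to 60 N. Pads are 20 mm wide; open, the fingers measure 128 mm over their backs; the gripper's body (75 mm by 189 mm) begins 69 mm behind the grasp point.
Start: joints at [-1.168, 0.468, -0.012, 1.603, 0.006, 1.071, -0.056], TCP at [280.307, 586.461, 214.592] pointing down, gripper open.
Joint ranges: [-2.53, 2.53], [-0.31, 2.02], [-1.57, 1.55], [0.28, 2.44], [-1.29, 4.43], [0.15, 1.84], [-2.92, 2.92]. Speed limits (rad/s): [2.57, 2.57, 3.14, 3.14, 3.14, 3.14, 3.14].

## Interface

Orientations are given as a rotation vector (axis times angle).
In Python, from cell import robot, grip, kin, viewer gives the robot as it stands. Calls block until the motion is done:
- robot.movep(position, orientation): joint-space move of the TCP to a pose.
- robot.servo_line(position, feed=150, rotation=None): straight line of the TCP; rotation=None keeps the orientation; feed is the mean speed in mm/s.
- robot.goto_joints(angles): joint-space move.
- grip(opening, newtons=None): opening from 0.0 (shut) to 1.0 (fully open); newtons is the grip in N (None keeps the last); returns when the fingers have stopped.
- robot.hold(seconds).
- kin.ik(position, orientation): joint angles nearest the present ones, or None.
- robot.observe(): the state.
- viewer.read_camera(name): name is "scene" or "top" or "wrist"; returns the picture (480x640x3 uint8, red, green, blue); there is no depth.
- viewer.camera_info(name): a dict with "camera_matrix" (3x3 intrinsics, pixels), "R" (3x3) and "t" (3): a world point X has camera coordinates R X + t. Camera axes: x right, y down, z forward; pixel columns grow to the right and rows downward; lengths in mm; the calibration is good to about 2 mm. A picture is of the moment at which its call begins: read the wrist's pose just before it. camera_info takes no time and is no camera call; for the wrist camera it gives the pose at the moment of the call.
A pose or a line that the arm cannot do raises robot.IKError and nothing moves.
- robot.job_done(): hands the job in; it is judged then, once.
Trained networks look in the newest picture that a camera, given by its name, has taken for a name from the list of things; names that differ only in an ending like _2 or _b are one class to them, and where a whole thing is asked for, a point or a joint stands for the part that bears it (a point fixed in the world has none). Each returns a list of dicts, best first, with "confidence" (0 to 1); they miss things now and then, are a little off and sometimes report something else, mostly with a low value. They report only what shows in the picture. A call takes as long as a camera call.
- viewer.silhouettes(name, camera): "mask" (480x640 bool, what is visible of it).
- viewer.pinpoint(name, camera): "at" ([x, y, z] in mm, in the coordinates of the camera as it stood for that picture, good to about 4 mm: a listed point, or the origin of a listed thing).
The state is a dict: "t": time; "joints": joint angles; "joint_velocities": joint speeds; "joint_torque": joint torques, N m; "tcp_pos": TCP position; "tcp_rot": TCP orientation; "contact_force": force on the tool from outside, world axes, zero at the start; "wrist_torque": the same for the moment, N m; "grip_width": opening from 0.0 (shut) to 1.0 (fully open); "grip_force": force on a finger pad.
Only numpy, scipy, OpenCV 4.12 (cv2) and the standard library are available. Lean on these libraries where they do the work, as an engineer would, in place of code of your own. Each camera call takes 0.05 s, during which the arm holds its last target. There are 200 camera calls.

## Working session

There is one attempt and no reset: what is moved stays moved. The work goes in short steps, each a Python script; the robot and the scene stay as the last script left them, time stands still between calls to the robot, and variables do not carry over. Pictures are saved under pics/ and viewed, at most 10 in all, crops included, and the job is handed in when it is done.

```bash
ls; mkdir -p pics; cat > h.py <<'E'
import numpy as np, cv2
from cell import robot, grip, kin, viewer
def w(info,p): return np.array(info["R"]).T@(np.array(p)-np.array(info["t"]))
E
python3 - <<'E'
from h import *
for c in ("scene","top"):
    im=viewer.read_camera(c); cv2.imwrite(f"pics/{c}0.png",im[:,:,::-1])
    i=viewer.camera_info(c)
    for n in ("hub_a","pump_a","dropper_1"):
        for d in viewer.pinpoint(n,c): print(c,n,round(d["confidence"],2),w(i,d["at"]).round(1))
s=robot.observe(); print({k:np.round(v,3) for k,v in s.items()})
E
```

```text
pics
scene hub_a 0.63 [ 469.7 -202.2   64.4]
scene hub_a 0.53 [505.2 184.5  61.7]
scene pump_a 0.66 [608.3 170.8   1.4]
scene pump_a 0.41 [ 553.8 -430.3   -0.7]
scene dropper_1 0.67 [465.2 366.    4. ]
scene dropper_1 0.6 [709.9  -6.5  -0.8]
scene dropper_1 0.2 [ 592.3 -192.4    5.7]
top hub_a 0.59 [ 466.3 -208.4   61.2]
top hub_a 0.56 [506.1 186.5  57.4]
top pump_a 0.58 [613.3 168.2  -0.9]
top pump_a 0.57 [ 590.8 -191.5    3.8]
top dropper_1 0.48 [468.8 364.6  -1.9]
top dropper_1 0.25 [ 594.  -192.8   -1.4]
{'t': np.float64(0.4), 'joints': array([-1.168,  0.468, -0.012,  1.603,  0.006,  1.071, -0.056]), 'joint_velocities': array([-0.   , -0.002, -0.   , -0.001,  0.002, -0.002, -0.001]), 'joint_torque': array([-1.0000e-03, -5.1985e+01, -1.3000e-02, -2.4370e+01, -5.7000e-02,
        1.3000e-02,  0.0000e+00]), 'tcp_pos': array([280.251, 586.365, 214.399]), 'tcp_rot': array([-6.950e-01, -3.064e+00,  1.000e-03]), 'contact_force': array([-0.31 , -0.392,  0.577]), 'wrist_torque': array([0.013, 0.008, 0.004]), 'grip_force': np.float64(0.0), 'grip_width': np.float64(1.002)}
```

View both.

View pics/scene0.png

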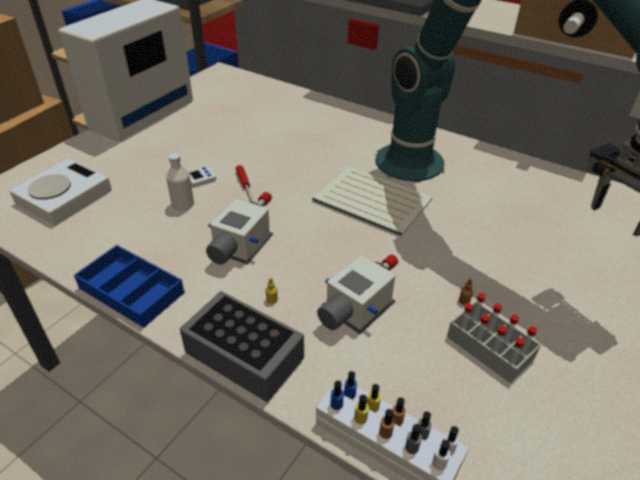

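View pics/top0.png

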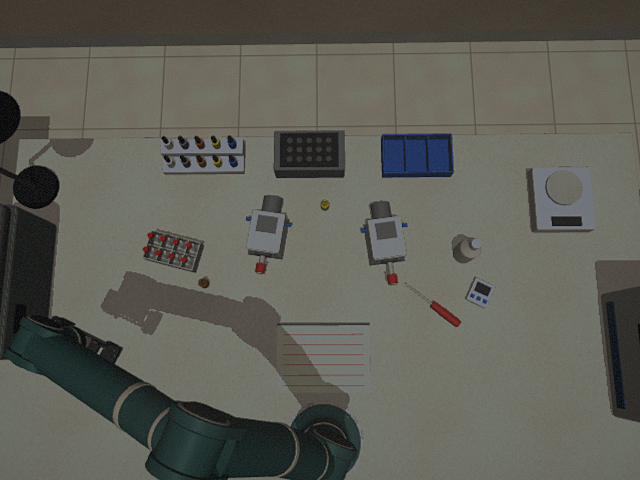

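The scene view shows the hubs at about (390,262) and (264,198). The top view shows them at (261,267) and (391,279), which matches the networks' finds. The "pump" at (554,-430) is the wash bottle, so I discard it. Next I hover over the left hub and take one close look.

```bash
cat >> h.py <<'E'
from scipy.spatial.transform import Rotation as Ro
PR={"L":(np.array([505.6,185.5,60]),np.array([611,169.5,0])),"R":(np.array([468,-205.3,60]),np.array([591,-191.5,0]))}
def axis(hub,org):
    u=(org-hub)*[1,1,0]; return u/np.linalg.norm(u)
def rot(u):
    best=None
    for s in (1,-1):
        x=s*u; z=np.array([0,0,-1.]); r=Ro.from_matrix(np.c_[x,np.cross(z,x),z]).as_rotvec()
        q=kin.ik(np.array([*(PR["L"][0][:2] if u[1]<0 else PR["R"][0][:2]),180]),r)
        if q is not None and (best is None or abs(q[6])<best[0]): best=(abs(q[6]),r)
    return best[1]
def look(side,z=200):
    hub,org=PR[side]; u=axis(hub,org); r=rot(u)
    robot.movep(np.array([*(hub[:2]),z]),r); robot.hold(.2)
    i=viewer.camera_info("wrist"); im=viewer.read_camera("wrist"); cv2.imwrite(f"pics/w{side}.png",im[:,:,::-1])
    for n in ("hub_a","pump_a"):
        for d in viewer.pinpoint(n,"wrist"): print(n,round(d["confidence"],2),w(i,d["at"]).round(1))
    # ray through the red centroid of hub mask at z=60
    for d in viewer.silhouettes("hub_a","wrist")[:2]:
        v,c=np.nonzero(d["mask"]); print("mask",round(d["confidence"],2),len(v),c.mean().round(),v.mean().round())
    s=robot.observe(); print(s["t"],s["joints"].round(2),s["tcp_pos"].round(1),s["contact_force"].round(2))
E
python3 - <<'E'
from h import *
look("L")
E
```

```text
hub_a 0.73 [504.3 183.4  56.1]
pump_a 0.62 [612.9 170.5   4. ]
mask 0.86 1853 323.0 230.0
2.4833 [-0.51  0.29  0.12  1.9  -0.04  0.95  1.05] [505.5 185.8 200. ] [-0.87 -0.1   1.04]
```

View pics/wL.png

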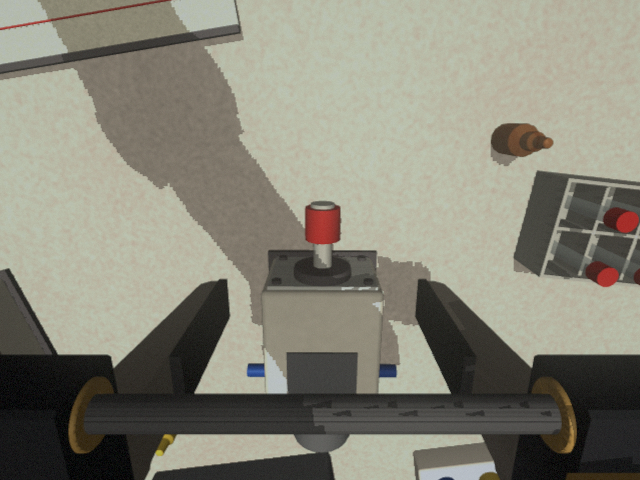

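The close look shows the hub at (323,225), on the image's centre line. The pump's front edge is level at row 290, so the tool is aligned and the offset is under about 2 mm. I grasp and probe with small force-guarded steps.

```bash
cat >> h.py <<'E'
def probe(d,r,f0,maxd=22,step=.25,thr=6.5):
    """creep along d until the resistance (less the bias f0) stays above thr; returns travel coordinate"""
    p=robot.observe()["tcp_pos"].copy(); z=p.copy(); log=[]
    for k in range(1,int(maxd/step)+1):
        robot.servo_line(z+d*step*k,feed=8,rotation=r)
        s=robot.observe(); F=-(s["contact_force"]-f0)@d; log.append(round(float(F),1))
        if F>thr:
            robot.hold(.12); s=robot.observe(); F=-(s["contact_force"]-f0)@d; log.append(("hold",round(float(F),1)))
            if F>thr-.5:
                print(log,"lat",(s["contact_force"]-f0).round(1),"t",s["t"]); return s["tcp_pos"].copy(),F
    print(log); return None,F
def grasp(hub,u):
    r=rot(u); 
    if np.linalg.norm(robot.observe()["tcp_pos"][:2]-hub[:2])>10: robot.movep(np.array([*hub[:2],110]),r)
    robot.servo_line(np.array([*hub[:2],41]),feed=120,rotation=r); robot.hold(.3)
    f0=robot.observe()["contact_force"].copy()
    grip(0.0,30); robot.hold(.2); s=robot.observe()
    print("grasp",s["t"],s["grip_width"],s["grip_force"],f0.round(2),(s["contact_force"]-f0).round(2),s["tcp_pos"].round(2))
    return r,f0
E
python3 - <<'E'
from h import *
hub,org=PR["L"]; hub=np.array([505.2,185.,60]); u=axis(*PR["L"])
r,f0=grasp(hub,u)
p,F=probe(u,r,f0,maxd=3)
s=robot.observe();print(s["t"],s["tcp_pos"].round(2),p)
np.savez("L.npz",u=u,r=r,f0=f0)
E
```

```text
grasp 5.425 0.32143778712269283 30.000867247581482 [ 0.67 -0.28  0.26] [-0.5   6.21 -2.4 ] [505.36 186.25  41.1 ]
[1.6, 3.0, 2.5, 1.9, 3.3, 1.4, 3.5, 3.2, 4.7, 5.0, 5.2, 5.8]
8.4833 [507.   186.01  40.95] None
```

```bash
cat >> h.py <<'E'
def probe(c,d,r,f0,u,maxd=26,step=.6,thr=7.5):
    """creep the commanded point c along d until pressing; returns command, measured coordinate along u, F"""
    log=[]
    for k in range(int(maxd/step)):
        c=c+d*step; robot.servo_line(c,feed=10,rotation=r)
        s=robot.observe(); F=-(s["contact_force"]-f0)@d; log.append((round(float(F),1),round(float(s["tcp_pos"]@u),2)))
        if F>thr:
            robot.hold(.1); s=robot.observe(); F=-(s["contact_force"]-f0)@d
            if F>thr-.5: break
    else: print("NO STOP")
    print(*log,"end",F.round(2),(s["tcp_pos"]@u).round(2),"lat",(s["contact_force"]-f0).round(1),"t",s["t"],flush=True)
    return c,s["tcp_pos"]@u,F
E
python3 - <<'E'
from h import *
L=np.load("L.npz"); u,r,f0=L["u"],L["r"],L["f0"]
s=robot.observe(); n=np.array([-u[1],u[0],0])
# last command was z+3u from (505.36,186.25)
c=np.array([505.36,186.25,41.1])+3*u
lat=(s["contact_force"]-f0)@n; print("lat",lat,s["tcp_pos"].round(2),c.round(2))
c,a,F=probe(c,u,r,f0,u,maxd=8)
np.savez("L.npz",u=u,r=r,f0=f0,c=c,a=a)
E
```

```text
lat 4.7179765255025075 [507.   186.01  40.95] [508.33 185.8   41.1 ]
(7.4, 473.51) (8.0, 473.64) end 7.18 473.62 lat [-6.5  5.   2.7] t 9.0833
```

```bash
python3 - <<'E'
from h import *
L=np.load("L.npz"); u,r,f0,c=L["u"],L["r"],L["f0"],L["c"]
print(L["a"])
c,a,F=probe(c,u,r,f0,u,maxd=4,thr=9.5)
np.savez("L.npz",u=u,r=r,f0=f0,c=c,a=a)
c,b,F=probe(c,-u,r,f0,u,step=1.,thr=9)
np.savez("L.npz",u=u,r=r,f0=f0,c=c,a=a,b=b)
print(a,b,a-b)
E
```

```text
473.6171880094674
(8.7, 473.71) (9.8, 473.85) end 10.92 473.84 lat [-10.4   4.6   4.1] t 9.6833
(-7.3, 473.82) (-5.1, 473.85) (-4.1, 473.7) (-1.7, 473.56) (0.6, 472.98) (0.9, 471.81) (0.1, 470.63) (1.4, 469.42) (0.3, 468.27) (0.7, 467.16) (0.9, 466.12) (1.2, 465.09) (1.3, 464.08) (1.6, 463.22) (3.0, 463.01) (4.6, 462.82) (5.9, 462.65) (8.9, 462.48) (11.1, 462.34) end 10.11 462.28 lat [10.8  3.8 -9.9] t 14.5333
473.8355016904104 462.28345094992505 11.552050740485356
```

```bash
cat >> h.py <<'E'
def finish(c,target,r,f0,u):
    for k in range(8):
        e=target-robot.observe()["tcp_pos"]@u
        if abs(e)<.12: break
        c=c+u*e; robot.servo_line(c,feed=12,rotation=r); robot.hold(.1)
    s=robot.observe(); print("mid",s["tcp_pos"]@u,target,(s["contact_force"]-f0).round(1))
    grip(0.75); robot.hold(.1); s=robot.observe(); print("released",s["tcp_pos"]@u,(s["contact_force"]-f0).round(1))
    p=s["tcp_pos"].copy(); p[2]=150; robot.servo_line(p,feed=150,rotation=r); print("t",robot.observe()["t"])
E
python3 - <<'E'
from h import *
L=np.load("L.npz"); u,r,f0,c=L["u"],L["r"],L["f0"],L["c"]
finish(c,468.25,r,f0,u)
look("R")
E
```

```text
mid 468.34031844452613 468.25 [ 2.2  4.7 -3.4]
released 467.48433680153346 [-0.3  0.2 -0. ]
t 19.0667
hub_a 0.8 [ 469.2 -205.5   60.2]
mask 0.88 2166 325.0 208.0
21.1167 [-0.34  0.31  0.83  1.99 -0.28  0.95 -0.83] [ 468.1 -205.1  200. ] [ 0.52 -0.38  0.18]
```

View pics/wR.png

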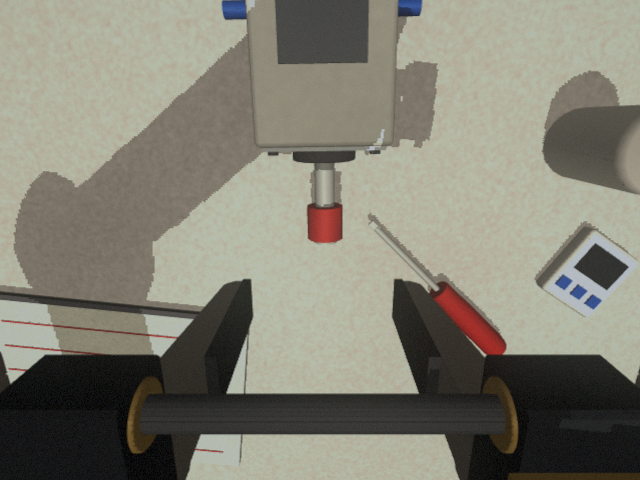

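Hub R is at (325,223), about 2 mm right of the fingers' midline. The shaft is upright in the picture, so the yaw is good. The screwdriver tip at (372,218) lies clear, below the finger height. I grasp, relieve the side load, then probe in and out.

```bash
python3 - <<'E'
from h import *
i=viewer.camera_info("wrist"); K=np.array(i["camera_matrix"]); Rm=np.array(i["R"]); C=-Rm.T@np.array(i["t"])
d=Rm.T@np.linalg.inv(K)@[325,223,1]; X=C+d*(66-C[2])/d[2]; print("ray",X.round(1))
hub,org=PR["R"]; u=axis(hub,org); n=np.array([-u[1],u[0],0])
off=np.clip((X-hub)@n,-2,2); hub=hub+n*off*.6; print("off",off)
r,f0=grasp(hub,u)
c=np.array([*hub[:2],41.])
for k in range(2):
    lat=(robot.observe()["contact_force"]-f0)@n
    if abs(lat)<2: break
    c=c+n*np.clip(lat/5,-1.5,1.5); robot.servo_line(c,feed=15,rotation=r); robot.hold(.1)
print("lat",lat,(robot.observe()["contact_force"]-f0).round(1))
c,a,F=probe(c,u,r,f0,u,step=.8,thr=9.5)
np.savez("R.npz",u=u,r=r,f0=f0,c=c,a=a)
E
```

```text
ray [ 470.7 -207.6   66. ]
off -2.0
grasp 23.775 0.31740375074640564 29.975123405456543 [-0.34  0.81  0.27] [-0.04 -1.94 -1.32] [ 468.12 -206.72   41.  ]
lat -1.9234322632721967 [-0.  -1.9 -1.3]
(2.7, 442.34) (3.2, 443.51) (2.5, 444.62) (2.7, 445.52) (2.5, 446.34) (2.7, 447.13) (2.2, 447.88) (2.4, 448.72) (2.0, 449.49) (2.4, 450.3) (3.0, 451.1) (1.1, 451.91) (2.5, 452.69) (1.7, 453.5) (2.3, 454.32) (3.8, 454.56) (5.6, 454.81) (7.5, 454.9) (8.7, 455.04) (10.4, 455.24) end 9.61 455.19 lat [-9.3 -3.   5.3] t 28.875
```

```bash
python3 - <<'E'
from h import *
L=np.load("R.npz"); u,r,f0,c,a=[L[k] for k in ("u","r","f0","c","a")]
c,b,F=probe(c,-u,r,f0,u,step=1.,thr=9.5)
np.savez("R.npz",u=u,r=r,f0=f0,c=c,a=a,b=b)
print(a,b,a-b,(a+b)/2)
E
```

```text
(-8.1, 455.23) (-4.4, 455.18) (-4.9, 454.99) (-0.8, 454.79) (2.7, 454.46) (3.1, 452.81) (2.5, 451.32) (3.2, 450.1) (3.7, 449.08) (2.2, 448.09) (2.4, 447.11) (3.1, 446.07) (3.3, 445.1) (3.3, 444.06) (2.2, 443.06) (2.1, 442.05) (3.3, 441.08) (3.3, 440.08) (2.9, 439.05) (4.2, 438.25) (4.9, 437.97) (7.3, 437.79) (8.9, 437.58) (10.8, 437.41) end 10.25 437.44 lat [10.8 -4.1 -6.5] t 34.975
455.19223150966815 437.43606595589506 17.756165553773087 446.31414873278163
```

```bash
python3 - <<'E'
from h import *
L=np.load("R.npz"); u,r,f0,c=[L[k] for k in ("u","r","f0","c")]
c=c+u*9; robot.servo_line(c,feed=12,rotation=r); robot.hold(.15)
for k in range(8):
    s=robot.observe(); F=-(s["contact_force"]-f0)@u; h=s["tcp_pos"]@u-.1*F; e=446.33-h
    print(h.round(2),F.round(1))
    if abs(e)<.15: break
    c=c+u*e; robot.servo_line(c,feed=10,rotation=r); robot.hold(.15)
grip(0.75); robot.hold(.1)
p=robot.observe()["tcp_pos"].copy(); p[2]=200; robot.servo_line(p,feed=150,rotation=r)
print(robot.observe()["t"])
im=viewer.read_camera("top"); cv2.imwrite("pics/topend.png",im[200:330,200:480,::-1].repeat(2,0).repeat(2,1))
E
```

```text
442.62 2.3
446.83 1.2
446.93 -0.1
446.49 -1.8
446.04 -3.1
446.0 -2.8
445.73 0.2
446.11 2.3
41.525
```

View pics/topend.png

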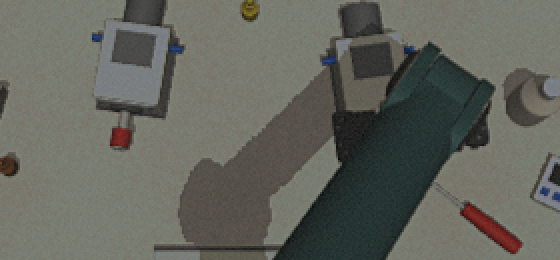

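The crop shows the left hub at (120,137), let go on its shaft, with the bottles and the screwdriver undisturbed. The right hub is hidden by the arm, but its last reading before release was about 0.2 mm from mid. I hand in.

```bash
python3 -c "
from h import *
print(robot.job_done())"
```

```text
the job is handed in; nothing more can be done
None
```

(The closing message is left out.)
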